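Knock a jammed grinding stone out of its tube and clip the tube away

TASK

A mounted grinding stone has jammed in the neck of the clear storage tube. Pick up the tube, dip its open end over the steel tray of the wooden caddy and knock its rim on the tray's edge until the stone lets go and drops into the tray, then press the empty tube down between the caddy's spring clips until it snaps home. Leave the other tools where they lie.

Things in the scene. Friction and masses are not known exactly. Their poses are not given: they have to be found in the camera images.
- tube: Clear round tube, 44 mm across, 150 mm long, 100 g, with a dark blue hexagonal collar at the open end (26 mm long, 54 mm across flats) and cap at the closed end (22 mm). It lies on the bench on flats of the hexagons. Origin: mid length on its axis, 28 mm above the bench; x runs along the axis to the open end. Grasp the round part across its 44 mm, near the middle.
- tube_mouth (a point): Centre of the tube's open end, 75 mm from the tube's origin. The bore is 31 mm wide; the collar's end face is an 11 mm broad ring round it.
- stone: Mounted grinding stone, 86 mm long, 68 g: reddish head 28 mm across and 26 mm long on a 6 mm steel shank. It starts inside the tube, head to the open end, its domed nose 3 to 7 mm inside the mouth, held by four rubber lips in the neck with about twice its weight. A knock (or a jerk) slips it on some mm; after 10 to 14 mm it is free. Origin: mid length on its axis; x points to the head.
- caddy: Fixed beech board, 240 x 150 x 14 mm, with an open steel tray (126 mm along x, 130 mm along y, rim top 54 mm above the board's underside, floor 17 mm) centred at x = -50 mm, and two pairs of upright spring clips at x = +78 mm. Origin: centre of the board's underside, on the bench; x points from the tray to the clips, z up.
- tap_edge (a point): Middle of the top of the tray's rolled steel edge (7 mm thick) on the end away from the clips, at x = -111.5, y = 0, z = 53.5 mm in the caddy's frame; the tray lies on its +x side. Any edge of the tray serves.
- clip_seat (a point): Where the tube's axis lies when home in the clips: x = +78, y = 0, z = 50 mm in the caddy's frame. The axis then runs along the caddy's y, either way round, mid length within 18 mm of this point. The two pairs of clips (10 mm wide, 74 mm high) stand 33 mm to either side along y; fingers fit between them. The tube meets them 28 mm above its seat and snaps in under some 10 N.
- whetstone: Black whetstone, 30 x 85 x 18 mm, a bystander. Origin under its centre.
- chisel1: Chisel with a wooden handle, 200 mm long, a bystander. Origin under its centre.
- sanding_block: Cork sanding block, 45 x 75 x 23 mm, a bystander. Origin under its centre.
- burr_block: Wooden block with six burrs, 44 x 100 x 79 mm, a bystander. Origin under its centre.

How it is judged:
By the outcome, as a careful person would: the job done as asked, in the order asked, and still so for the second after the job is handed in, with the robot touching nothing.
It also fails if it takes over 45 s, if anything falls off the work surface, if the arm or the gripper's body presses on something with over 40 N, if the wrist force passes 120 N, or if a joint passes its speed limit or range.

ROBOT

A 7-joint arm with a two-finger parallel gripper is mounted at the origin on the work surface; the furniture and walls round the work are solid. World frame = base frame: x ahead of the robot, y to its left, z up, the work surface at z = 0. Lengths are in m, angles in rad, forces in N, time in s.
With the tool pointing down it reaches from about 0.425 to 0.875 m from the base axis. Payload 8.4 kg.
Tool frame: the origin (TCP) lies on the centre line of the jaws, within the pads' length; the fingertips stand 14 mm ahead of it and the grasp point (between the pads) lies 5 mm behind it; z points along the fingers, y is the line along which they close (so a half turn about z gives the same grasp; the last joint's range is limited). The gripper opens to 85 mm and grips with 20 to 120 N. Pads are 22 mm wide; open, the fingers measure 114 mm over their backs; the gripper's body (76 mm by 85 mm) begins 54 mm behind the grasp point. The pads swing forward as they close: fully open they stand 13 mm farther back than shut.
Start: joints at [1.23, 0.333, 0.04, 1.465, -0.013, 1.343, -0.059], TCP at [0.156, -0.631, 0.245] pointing down, gripper open.
Joint ranges: [-2.58, 2.58], [-0.38, 2.09], [-1.3, 1.39], [0.25, 2.4], [-1.5, 4.64], [0.08, 2.09], [-2.65, 2.65]. Speed limits (rad/s): [2.22, 2.22, 2.79, 2.79, 3.14, 3.14, 3.14].

INTERFACE

Orientations are given as a unit quaternion [x, y, z, w].
In Python, from station import readout, capture, order gives the robot as it stands. The module is installed in compiled form; this text tells all that it offers.
- The arm moves only by the tool arm_command, never from a script. Its argument "motion" is a list of rows, each a list of 5 numbers: the shift along the tool's x, y, z as a fraction of full scale, then the turn about the tool's z as a fraction of full scale, then the opening, from 0 (shut) to 1 (fully open). In form: [[tx, ty, tz, spin, hand], ...]. A call has 1 to 20 rows; each row shifts and turns the commanded pose from where the row before left it, along the tool's axes as they then stand; what a row does not reach is not made up. Full scale, the value 1, is 0.02 m for a shift and 4 degrees for a turn. A row lasts 1/8 s, in which the tool goes at most 62.5 mm and 10.7 degrees, less where a joint would pass 70% of its speed; a pose out of reach is approached as far as the arm can. A call with a number of a shift or a turn outside -1 to 1 is refused whole. A call with a gripper value outside its range is refused whole. The fingers move at their own pace and stop on an object; "force" is the grip in N (left out, the last holds). Time passes only in rows, so rows that do not move let the fingers close. It gives the time, the measured TCP pose, the force, the opening and the grip force at its end, in the units of the state.
- readout.observe(): the state, without advancing time (a new reading comes with each control period).
- capture(name): name is "scene" or "top" or "wrist"; returns a dict with "color" (420x560x3 uint8, red, green, blue), "z_map" (420x560 float32, m along the optical axis (not along the pixel's ray), 0 where there is no reading), "K" (3x3 intrinsics, pixels), "xyz" and "rotation" of the camera in the world. Camera axes: x right, y up, looking along -z (the intrinsics and any distortion apply to the point x, -y, -z); pixel columns grow to the right and rows downward; lengths in m; the calibration is good to about 2 mm. A picture is of the moment at which its call begins.
- order.job_done(): hands the job in; it is judged then, once.
The state is a dict: "time_s": time; "joint_pos": joint angles; "joint_velocities": joint speeds; "joint_torque": joint torques, N m; "position": TCP position; "ee_rot": TCP orientation; "force": force on the tool from outside, world axes, zero at the start; "ft_torque": the same for the moment, N m; "gripper_width": finger opening in m; "grip_force": force on a finger pad.
Only numpy, scipy, OpenCV 4.12 (cv2) and the standard library are available. Lean on these libraries where they do the work, as an engineer would, in place of code of your own. Each camera call takes 0.05 s, during which the arm holds its last target. There are 200 camera calls.

## Working session

There is one attempt and no reset: what is moved stays moved. The work goes in short steps, Python scripts to look and compute and a tool call to move; the robot and the scene stay as the last step left them, time stands still between calls to the robot, and variables do not carry over. Pictures are saved under pics/ and viewed, at most 10 in all, crops included, and the job is handed in when it is done.

Besides the shell and the picture viewer there is one more tool, called after "Emit:" as name(argument=value, ...), one argument or row to a line, values as JSON. arm_command: Moves the arm, as the interface text tells. Shift numbers are shares of 0.02 m and turn numbers shares of 4 degrees, none past 1 either way. Its arguments: {"type":"object","properties":{"motion":{"type":"array"},"force":{"type":"number"}},"required":["motion"]}

```bash
mkdir -p pics
cat > h.py <<'E'
import numpy as np, cv2
from scipy.spatial.transform import Rotation as R
from station import readout, capture, order
def pts(c):
    K=c["K"];z=c["z_map"];v,u=np.indices(z.shape)
    p=np.stack([(u-K[0,2])/K[0,0]*z,-(v-K[1,2])/K[1,1]*z,-z],-1)
    Rm=np.array(c["rotation"]); Rm=Rm if Rm.shape==(3,3) else R.from_quat(Rm).as_matrix()
    return p@Rm.T+np.array(c["xyz"])
def ray(c,u,v,h):
    K=c["K"];Rm=np.array(c["rotation"]); Rm=Rm if Rm.shape==(3,3) else R.from_quat(Rm).as_matrix()
    d=Rm@np.array([(u-K[0,2])/K[0,0],-(v-K[1,2])/K[1,1],-1]);o=np.array(c["xyz"])
    return o+d*(h-o[2])/d[2]
E
python3 - <<'E'
from h import *
s=readout.observe();print(s)
for n in("scene","top"):
    c=capture(n);cv2.imwrite(f"pics/{n}0.png",c["color"][:,:,::-1]);np.savez(f"{n}0.npz",**c);print(n,c["K"],c["xyz"],c["rotation"])
E
```

```text
{'time_s': 0.0, 'joint_pos': array([ 1.22978827,  0.33389281,  0.03986761,  1.46626097, -0.01339136,
        1.34328009, -0.0585217 ]), 'joint_velocities': array([ 0.00063211,  0.00130683, -0.0004894 , -0.00068971, -0.00121343,
       -0.00025458,  0.00050144]), 'joint_torque': array([-5.81216009e-04, -6.58559418e+01,  1.36488374e+00, -4.05552828e+01,
        1.66930648e-02,  1.27119411e-02, -2.76287238e-05]), 'position': array([ 0.15552214, -0.63068576,  0.24443789]), 'ee_rot': array([ 9.92701568e-01,  1.20594264e-01, -1.50881973e-04, -7.73120621e-04]), 'force': array([ 0.36093607, -0.51020633, -0.21403729]), 'ft_torque': array([ 0.04309619, -0.05096331, -0.0190665 ]), 'grip_force': 0.0, 'gripper_width': 0.0852332732798012}
scene [[381.35505015   0.         283.2899895 ]
 [  0.         381.35505015 213.2033995 ]
 [  0.           0.           1.        ]] [1.1466565  0.24167925 0.43011931] [0.25819253 0.47007889 0.75029745 0.3865439 ]
top [[480.27035391   0.         276.23919102]
 [  0.         480.27035391 211.88529217]
 [  0.           0.           1.        ]] [ 0.37414843 -0.18787659  1.11791059] [-0.04548361  0.03894835  0.70949948 -0.70215722]
```

View pics/top0.png

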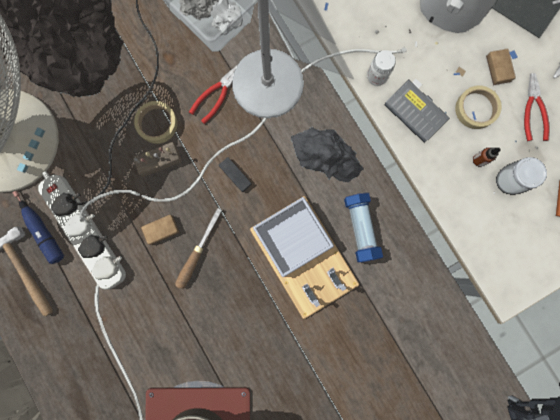

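View pics/scene0.png

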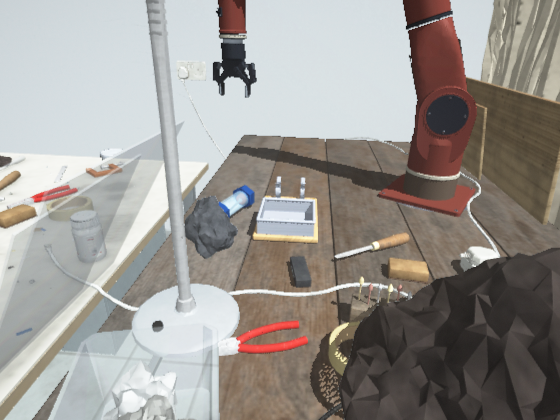

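The top view shows the tube at about (365,228), with blue ends at (357,201) and (370,255). The caddy tray is at (295,238), the clips at (325,287), and the chisel, cork block and whetstone lie to the left. In the scene view the tube is beside the caddy, partly behind a dark lump.

Run:
```python
from h import *
c=dict(np.load("top0.npz"));P=pts(c);im=c["color"]
hsv=cv2.cvtColor(im,cv2.COLOR_RGB2HSV)
m=cv2.inRange(hsv,(100,110,40),(125,255,255));m[:, :300]=0;m[:,420:]=0
n,l,st,ce=cv2.connectedComponentsWithStats(m)
for i in range(1,n):
    if st[i,4]>60:
        q=P[l==i];print("blue",st[i],ce[i],ray(c,*ce[i],.04),np.median(q,0),np.percentile(q[:,2],[5,95]))
# board + tray
w=cv2.inRange(hsv,(12,60,150),(28,200,255));w[:190]=0;w[:,:245]=0;w[:,360:]=0;w[330:]=0
pp=np.argwhere(w>0)[:,::-1].astype(np.float32);n,l,st,ce=cv2.connectedComponentsWithStats(w);
i=1+np.argmax(st[1:,4]);pp=np.argwhere(l==i)[:,::-1].astype(np.float32)
b=cv2.boxPoints(cv2.minAreaRect(pp));print([ray(c,*k,.014).round(4) for k in b],b.round(1).tolist())
Z=P[:,:,2]
rim=((Z>.045)&(Z<.062)).astype(np.uint8);rim[:190]=0;rim[:,:245]=0;rim[:,342:]=0;rim[282:]=0
n,l,st,ce=cv2.connectedComponentsWithStats(rim);i=1+np.argmax(st[1:,4])
q=P[l==i][:,:2].astype(np.float32);r=cv2.minAreaRect(q);print("rim",r,cv2.boxPoints(r))
for u,v in[(365,228),(200,400),(320,165),(270,80),(265,20),(520,175),(420,110),(400,250)]:print((u,v),P[v,u].round(3))
x=cv2.resize(im[180:330,235:400],None,fx=4,fy=4,interpolation=cv2.INTER_CUBIC);cv2.imwrite("pics/crop.png",x[:600,:660,::-1])
```

```text
blue [345 193  26  16 255] [356.96470588 199.7372549 ] [ 0.52928967 -0.361541    0.04      ] [ 0.52782805 -0.35906994  0.05182784] [0.03404161 0.06075629]
blue [356 247  27  15 304] [368.86184211 253.97368421] [ 0.40668313 -0.38441418  0.04      ] [ 0.4061627  -0.38105152  0.0521217 ] [0.03302624 0.06083878]
[array([ 0.4688, -0.1139,  0.014 ]), array([ 0.5464, -0.2455,  0.014 ]), array([ 0.3377, -0.3649,  0.014 ]), array([ 0.2634, -0.2355,  0.014 ])] [[248.5, 228.5], [305.0, 194.60000610351562], [359.1000061035156, 284.8999938964844], [302.70001220703125, 318.79998779296875]]
rim ((0.44800564646720886, -0.21522577106952667), (0.13031139969825745, 0.1339060217142105), 30.538419723510742) [[ 0.3578679  -0.19066656]
 [ 0.42590767 -0.3059983 ]
 [ 0.5381434  -0.23978499]
 [ 0.47010362 -0.12445325]]
(365, 228) [ 0.464 -0.376  0.052]
(200, 400) [ 0.089 -0.005  0.014]
(320, 165) [ 0.603 -0.277  0.076]
(270, 80) [ 0.81  -0.167  0.051]
(265, 20) [ 0.81  -0.165  0.32 ]
(520, 175) [ 0.563 -0.685  0.135]
(420, 110) [ 0.733 -0.51   0.052]
(400, 250) [ 0.416 -0.464 -0.   ]
```

View pics/crop.png

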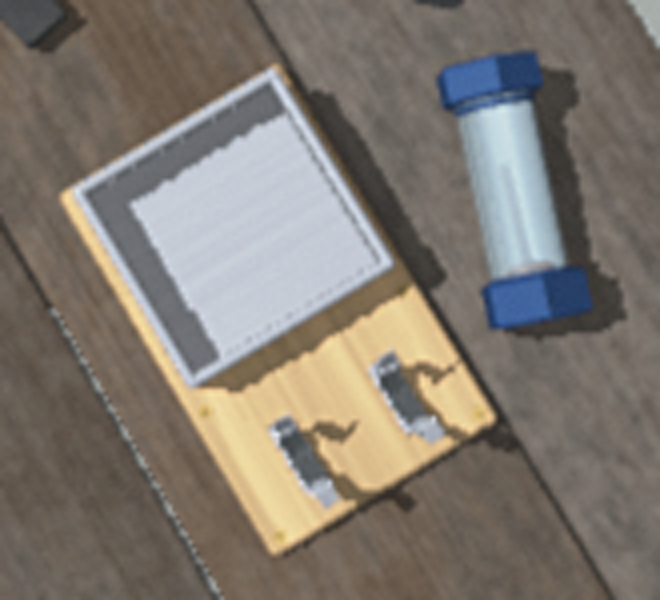

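The crop shows reddish stone behind the lower (near-robot) collar, so that is the open end, at crop (537,298). The tray rim is clean and the clips are at crop (305,460) and (410,395). The tool only shifts and spins, so I'll make the tube pivot in the jaws by levering its cap on a tray edge. First I'll approach above the tube.

Emit:
arm_command(
  motion=[
    [0.5,-0.24,0,0,1],
    [1,-0.48,0.2,0,1],
    [1,-0.48,0.2,0,1],
    [1,-0.48,0.2,0,1],
    [1,-0.48,0.2,0,1],
    [1,-0.48,0.2,0,1],
    [1,-0.48,0.2,0,1],
    [1,-0.48,0.2,0,1],
    [1,-0.48,0.2,0,1],
    [1,-0.48,0.2,0,1],
    [1,-0.48,0.2,0,1],
    [1,-0.48,0.2,0,1],
    [1,-0.48,0.2,0,1],
    [1,-0.48,0.2,0,1],
    [1,-0.48,0.2,0,1],
    [1,-0.48,0.2,0,1],
    [1,-0.48,0.2,0,1],
    [1,-0.48,0.2,0,1],
    [0.8,-0.38,0.2,0.8,1],
    [0,0,0,0,1],
  ],
  force=40,
)

```text
time_s: 2.6
position: [0.4703, -0.3705, 0.1729]
ee_rot: [0.995, 0.095, -0.0, -0.0]
force: [0.1, -0.1, 0.6]
gripper_width: 0.0855
grip_force: 0.0
```

Run:
```python
from h import *
s=readout.observe();print(s["position"],s["time_s"],s["joint_pos"].round(2));a=np.degrees(2*np.arctan2(s["ee_rot"][1],s["ee_rot"][0]));print(a)
c=capture("wrist");cv2.imwrite("pics/w1.png",c["color"][:,:,::-1]);P=pts(c)
hsv=cv2.cvtColor(c["color"],cv2.COLOR_RGB2HSV);m=cv2.inRange(hsv,(100,110,30),(125,255,255))
n,l,st,ce=cv2.connectedComponentsWithStats(m)
for i in range(1,n):
    if st[i,4]>300:
        M=(l==i)&(c["z_map"]>0);q=P[M]
        t=q[q[:,2]>q[:,2].max()-.006];print(st[i],np.median(q,0),"top",t.mean(0),cv2.minAreaRect(t[:,:2].astype(np.float32)))
```

```text
[ 0.47028634 -0.37045042  0.17292778] 2.6 [ 0.75  0.29 -0.18  1.68  0.06  1.18 -0.83]
10.877256665441902
[ 250  116   70   30 2011] [ 0.53246457 -0.36385299  0.050534  ] top [ 0.53244259 -0.36417346  0.0555856 ] ((0.5320841670036316, -0.36319786310195923), (0.021309085190296173, 0.022404033690690994), 11.806222915649414)
[ 252  249   61   47 1931] [ 0.41250287 -0.38609892  0.04941033] top [ 0.40948904 -0.38669534  0.0554651 ] ((0.40868622064590454, -0.387069433927536), (0.02601601742208004, 0.01973450928926468), 10.64086627960205)
```

View pics/w1.png

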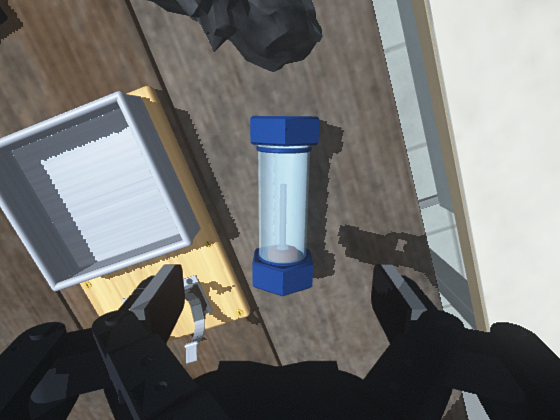

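The wrist view shows the stone's reddish head at the lower collar (282,272), with the cap at the top (284,131). The tube is between the open fingers. I'll descend and grasp.

Emit:
arm_command(
  motion=[
    [-0.08,0.24,0.6,0,1],
    [0,0,1,0,1],
    [0,0,1,0,1],
    [0,0,1,0,1],
    [0,0,1,0,1],
    [0,0,1,0,1],
    [0,0,1,0,1],
    [0,0,0.5,0,1],
    [0,0,0.35,0,1],
    [0,0,0,0,0],
    [0,0,0,0,0],
    [0,0,0,0,0],
    [0,0,0,0,0],
    [0,0,0,0,0],
  ],
  force=40,
)

```text
time_s: 4.4
position: [0.4687, -0.3783, 0.0252]
ee_rot: [0.996, 0.093, 0.001, 0.0]
force: [-1.2, 0.9, 4.9]
gripper_width: 0.042
grip_force: 41.5
```

Emit:
arm_command(
  motion=[
    [0,0,0.5,0,0],
    [0,0,-0.5,0,0],
    [0,0,-1,0,0],
    [0,0,-1,0,0],
    [0,0,-1,0,0],
    [0,0,-1,0,0],
    [0,0,-1,0,0],
    [0,0,-0.5,-0.5,0],
    [0,0,0,-1,0],
    [0,0,0,-1,0],
    [0,0,0,-1,0],
    [0,0,0,-1,0],
    [0,0,0,-1,0],
    [0,0,0,-1,0],
    [0,0,0,-1,0],
    [0,0,0,-1,0],
    [0,0,0,-1,0],
    [0,0,0,-1,0],
    [0,0,0,-1,0],
    [0,0,0,-1,0],
  ],
)

```text
time_s: 6.9
position: [0.468, -0.3778, 0.1342]
ee_rot: [0.862, 0.507, -0.0, -0.0]
force: [0.5, -0.3, -1.1]
gripper_width: 0.0426
grip_force: 49.0
```

Emit:
arm_command(
  motion=[
    [0,0,0,-1,0],
    [0,0,0,-1,0],
    [0,0,0,-1,0],
    [0,0,0,-1,0],
    [0,0,0,-1,0],
    [0,0,0,-1,0],
    [0,0,0,-1,0],
    [0,0,0,-1,0],
    [0,0,0,-1,0],
    [0,0,0,-1,0],
    [0,0,0,-1,0],
    [0,0,0,-1,0],
    [0,0,0,-1,0],
    [0,0,0,-1,0],
    [0,0,0,-0.7,0],
    [0,0,0,0,0],
  ],
)

```text
time_s: 8.9
position: [0.468, -0.3779, 0.1342]
ee_rot: [0.504, 0.864, 0.0, -0.0]
force: [0.7, 0.0, -2.0]
gripper_width: 0.042
grip_force: 49.0
```

```bash
cat >> h.py <<'E'
def go(x,y,z):
    s=readout.observe();q=s["ee_rot"];Rm=R.from_quat(q).as_matrix()
    print("t",s["time_s"],"pos",s["position"].round(4),"a",np.degrees(np.arctan2(Rm[1,0],Rm[0,0])).round(2),"w",s["gripper_width"],"units",(Rm.T@(np.array([x,y,z])-s["position"])/.02).round(2))
E
python3 - <<'E'
from h import *
go(.481,-.334,.10);print(readout.observe()["joint_pos"].round(2))
c=capture("scene");cv2.imwrite("pics/s2.png",cv2.resize(c["color"][90:260,150:350,::-1],None,fx=3,fy=3))
E
```

```text
t 8.9 pos [ 0.468  -0.3779  0.1342] a 119.49 w 0.042014817527373176 units [1.59 1.65 1.71]
[ 0.99  0.36 -0.47  1.7   0.18  1.13  0.98]
```

View pics/s2.png

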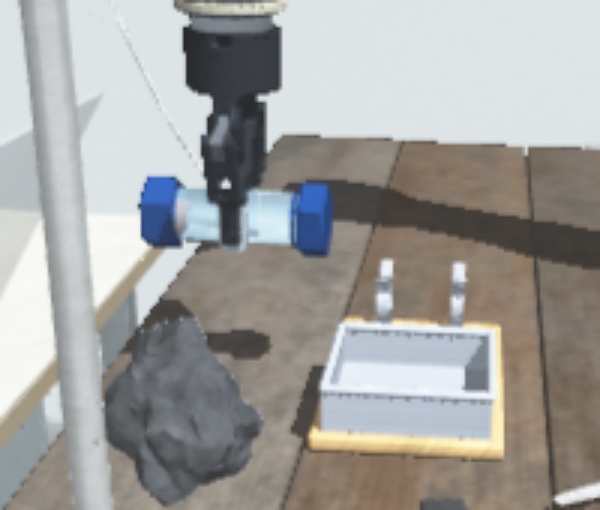

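The scene crop shows the tube held level, mouth to the left (160,210) and cap to the right (315,215), beside the caddy. Next I'll lower the cap onto the tray's +y edge so the tube pivots.

Emit:
arm_command(
  motion=[
    [0.8,0.8,0.8,0,0],
    [0.8,0.8,0.9,0,0],
    [0,0,0.6,0,0],
    [0,0,0.4,0,0],
    [0,0,0.3,0,0],
    [0,0,0.2,0,0],
    [0,0,0.2,0,0],
    [0,0,0.2,0,0],
    [0,0,0.2,0,0],
    [0,0,0,0,0],
  ],
  force=25,
)

```text
time_s: 10.2
position: [0.4823, -0.3379, 0.0607]
ee_rot: [0.505, 0.863, -0.001, 0.004]
force: [2.7, -6.3, 7.4]
gripper_width: 0.0423
grip_force: 51.6
```

```bash
cat >> h.py <<'E'
def tilt(name):
    c=capture("scene");P=pts(c);hsv=cv2.cvtColor(c["color"],cv2.COLOR_RGB2HSV)
    m=cv2.inRange(hsv,(105,130,30),(125,255,255));m[:80]=0;m[300:]=0;m[:,:150]=0;m[:,380:]=0
    n,l,st,ce=cv2.connectedComponentsWithStats(m)
    for i in range(1,n):
        if st[i,4]>25: print(st[i],ce[i].round(1),np.median(P[(l==i)&(c["z_map"]>0)],0).round(4))
    cv2.imwrite(name,cv2.resize(c["color"][90:260,150:350,::-1],None,fx=3,fy=3))
E
python3 - <<'E'
from h import *
go(.481,-.334,.055);tilt("pics/s3.png")
E
```

```text
t 10.2 pos [ 0.4823 -0.3379  0.0607] a 119.33 w 0.04231404132395278 units [0.2  0.04 0.28]
[255 180  15  22 262] [262.5 190.5] [ 0.4728 -0.2758  0.0906]
[206 187  12  11  97] [211.3 191.4] [ 0.5274 -0.3891  0.078 ]
```

Emit:
arm_command(
  motion=[
    [0,0,0.2,0,0],
    [0,0,0.2,0,0],
    [0,0,0.15,0,0],
    [0,0,0,0,0],
  ],
)

```text
time_s: 10.75
position: [0.4827, -0.3384, 0.0499]
ee_rot: [0.505, 0.863, -0.001, 0.004]
force: [3.5, -8.2, 6.8]
gripper_width: 0.0425
grip_force: 54.3
```

Run:
```python
from h import *
go(.481,-.334,.055);tilt("pics/s3.png")
```

```text
t 10.75 pos [ 0.4827 -0.3384  0.0499] a 119.32 w 0.042496089980433714 units [ 0.23  0.03 -0.26]
[252 179  17  23 292] [260.3 190.4] [ 0.4751 -0.2809  0.0901]
```

View pics/s3.png

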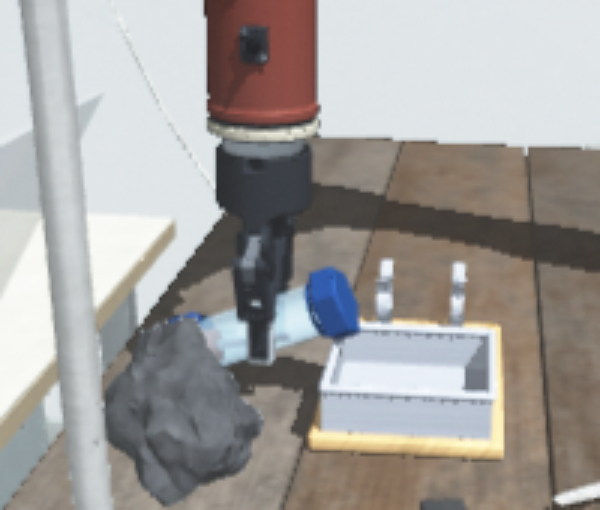

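The tube is now tilted about 25–30°: cap up at (330,300), mouth down behind the rock at (190,320). I'll lift, grip hard and move over the tray.

Emit:
arm_command(
  motion=[
    [0,0,-0.4,0,0],
    [0,0,-1,0,0],
    [0,0,-1,0,0],
    [0,0,-1,0,0],
    [0,0,-1,0,0],
    [0,0,-0.6,0,0],
    [0.75,0.15,0,0,0],
    [0.75,0.15,0,0,0],
    [0.75,0.15,0,0,0],
    [0.75,0.15,0,0,0],
    [0.75,0.15,0,0,0],
    [0.75,0.15,0,0,0],
    [0.75,0.15,0,0,0],
    [0.75,0.15,0,0,0],
    [0.75,0.15,0,0,0],
    [0.75,0.15,0,0,0],
    [0,0,0,0,0],
  ],
  force=100,
)

```text
time_s: 12.92
position: [0.4326, -0.1879, 0.1475]
ee_rot: [0.503, 0.864, -0.0, 0.0]
force: [0.4, -0.2, -1.4]
gripper_width: 0.0416
grip_force: 101.2
```

Run:
```python
from h import *
go(.435,-.1935,.15);tilt("pics/s4.png")
```

```text
t 12.925 pos [ 0.4326 -0.1879  0.1475] a 119.54 w 0.041622571885490664 units [-0.3  -0.03 -0.13]
[320 146  17  26 265] [327.9 158.9] [ 0.4273 -0.1298  0.1874]
[267 163  18  26 282] [274.3 175.9] [ 0.4848 -0.2314  0.1421]
```

View pics/s4.png

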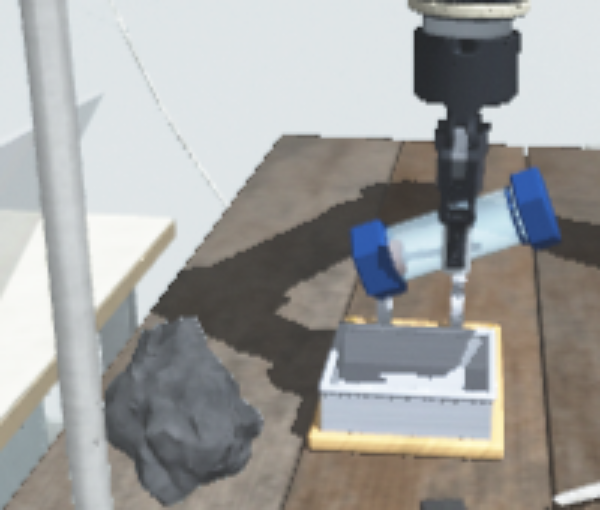

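The tube is about 21° down with its mouth over the tray, reddish head at (395,260). I'll knock along the tube's axis against the inside of the +y edge.

Emit:
arm_command(
  motion=[
    [0.25,0,0.95,0,0],
    [0.25,0,0.95,0,0],
    [0,0,0,0,0],
    [-1,0,0.38,0,0],
    [-1,0,0.38,0,0],
    [-0.1,0,0.04,0,0],
  ],
  force=100,
)

```text
time_s: 13.72
position: [0.447, -0.2149, 0.0933]
ee_rot: [0.504, 0.864, 0.001, -0.004]
force: [-15.6, 16.9, 14.7]
gripper_width: 0.0418
grip_force: 104.5
```

Emit:
arm_command(
  motion=[
    [0.5,0,-0.2,0,0],
    [1,0,-0.38,0,0],
    [0.6,0,-0.22,0,0],
    [0,0,0,0,0],
  ],
)

```text
time_s: 14.22
position: [0.4282, -0.1803, 0.1102]
ee_rot: [0.504, 0.864, -0.0, 0.001]
force: [0.3, 0.4, -2.1]
gripper_width: 0.0417
grip_force: 102.7
```

Run:
```python
from h import *
go(.435,-.1935,.15);tilt("pics/s5.png")
```

```text
t 14.225 pos [ 0.4282 -0.1803  0.1102] a 119.49 w 0.041706842239330036 units [-0.75 -0.03 -1.99]
[322 162  18  26 264] [331.  174.5] [ 0.4216 -0.122   0.1511]
[271 179  17  24 264] [278.3 190.8] [ 0.4799 -0.2234  0.1065]
```

View pics/s5.png

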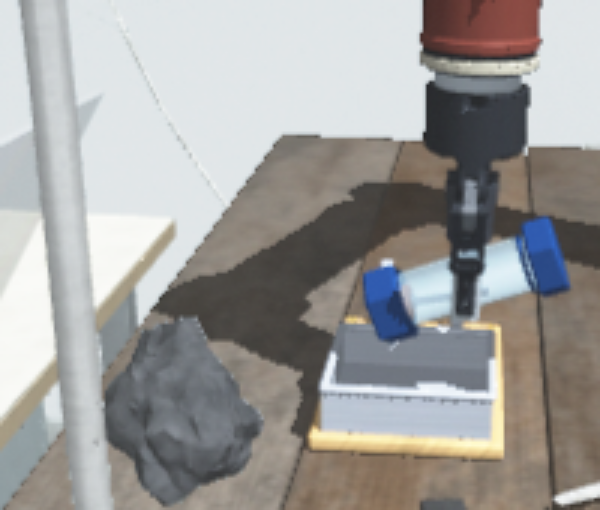

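The knock registered about 27 N and the tilt held. I'll repeat it.

Emit:
arm_command(
  motion=[
    [-1,0,0.38,0,0],
    [-1,0,0.38,0,0],
    [-0.2,0,0.08,0,0],
    [1,0,-0.38,0,0],
    [1,0,-0.38,0,0],
    [0.2,0,-0.08,0,0],
    [-1,0,0.38,0,0],
    [-1,0,0.38,0,0],
    [-0.2,0,0.08,0,0],
    [1,0,-0.38,0,0],
    [1,0,-0.38,0,0],
    [0.2,0,-0.08,0,0],
    [0,0,0,0,0],
    [0,0,0,0,0],
  ],
)

```text
time_s: 16.02
position: [0.4281, -0.1812, 0.1091]
ee_rot: [0.505, 0.863, 0.0, 0.0]
force: [-1.2, 0.5, -1.2]
gripper_width: 0.0417
grip_force: 105.8
```

Run:
```python
from h import *
go(.435,-.1935,.15);tilt("pics/s6.png")
```

```text
t 16.025 pos [ 0.4281 -0.1812  0.1091] a 119.4 w 0.04173085222565675 units [-0.71 -0.   -2.05]
[324 163  16  26 252] [331.7 175.3] [ 0.4212 -0.1205  0.1492]
[272 179  16  24 268] [278.6 190.8] [ 0.4789 -0.2228  0.1066]
```

View pics/s6.png

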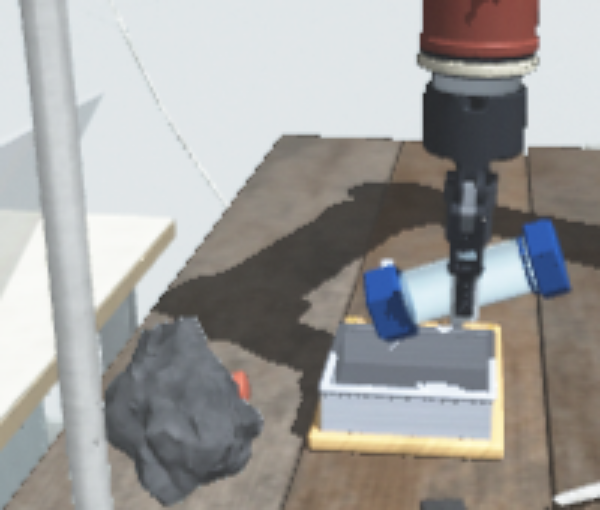

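The picture shows the tube empty, but the stone overshot the rim and lies on the bench beside the rock (red at (243,385)). I'll recover in the proper order: set the tube down, put the stone in the tray, then clip the tube. First I'll locate the stone.

Run:
```python
from h import *
c=capture("top");P=pts(c);im=c["color"];hsv=cv2.cvtColor(im,cv2.COLOR_RGB2HSV)
m=cv2.inRange(hsv,(0,110,80),(10,255,255))|cv2.inRange(hsv,(170,110,80),(180,255,255));m[:100]=0;m[300:]=0;m[:,:300]=0;m[:,450:]=0
n,l,st,ce=cv2.connectedComponentsWithStats(m)
for i in range(1,n):
    if st[i,4]>15: print(st[i],ce[i],ray(c,*ce[i],.018),np.median(P[l==i],0))
np.savez("top2.npz",**c)
cv2.imwrite("pics/t2.png",cv2.resize(im[130:300,240:440,::-1],None,fx=3.5,fy=3.5,interpolation=cv2.INTER_CUBIC))
```

```text
[340 197  14  14 122] [346.5 203.5] [ 0.52395554 -0.34070974  0.018     ] [ 0.52254438 -0.33856487  0.02931855]
[300 202   9  45 182] [302.7967033  220.34615385] [ 0.48597009 -0.23924816  0.018     ] [ 0.43805959 -0.21620981  0.5062326 ]
[300 204  16  78 367] [306.79019074 239.0626703 ] [ 0.44280398 -0.24768081  0.018     ] [ 0.4115442  -0.22041647  0.51899981]
```

View pics/t2.png

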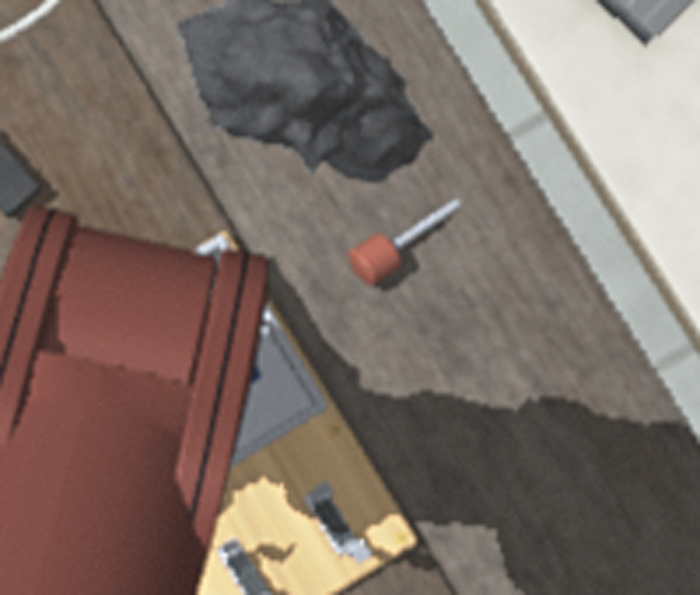

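The top crop shows the stone with its head at (375,259) and shank end at (458,203), lying roughly along the caddy's y, so no rotation is needed. There is clear bench below and right of it where the tube can go.

Run:
```python
from h import *
c=dict(np.load("top2.npz"))
cr=lambda u,v,h:ray(c,240+u/3.5,130+v/3.5,h)
print("edge",cr(430,0,0),cr(700,430,0))
h=cr(375,259,.02);s=cr(458,203,.003);print("head",h,"shank",s,np.degrees(np.arctan2(*(s-h)[1::-1])),np.linalg.norm(s-h))
e0,e1=cr(430,0,0)[:2],cr(700,430,0)[:2];n=np.array([-(e1-e0)[1],(e1-e0)[0]]);n/=np.linalg.norm(n)
C=np.array([.404,-.24]);X=np.array([-.868,-.497]);Y=np.array([.497,-.868])
for y in(.075,.158,.233):print(y,(C+.04*X+y*Y).round(4),"dist to edge",n@(C+.04*X+y*Y-e0))
t=C+.04*X+.158*Y;go(*t,.15)
```

```text
edge [ 0.70315759 -0.38705621  0.        ] [ 0.4088002  -0.55602183  0.        ]
head [ 0.52250436 -0.34187898  0.02      ] shank [ 0.56207788 -0.40089107  0.003     ] -56.154185162793866 0.07305813480569257
0.075 [ 0.4066 -0.325 ] dist to edge -0.2014945598051811
0.158 [ 0.4478 -0.397 ] dist to edge -0.11847664064086043
0.233 [ 0.4851 -0.4621] dist to edge -0.04346044862490802
t 16.125 pos [ 0.428  -0.1808  0.1091] a 119.41 w 0.04160822867226647 units [-9.9  -4.44 -2.05]
```

Emit:
arm_command(
  motion=[
    [-1,-0.44,-1,0,0],
    [-1,-0.44,-1,0,0],
    [-1,-0.44,0,0,0],
    [-1,-0.44,0,0,0],
    [-1,-0.44,0,0,0],
    [-1,-0.44,0,0,0],
    [-1,-0.44,0,0,0],
    [-1,-0.45,0,0,0],
    [-1,-0.45,1,0,0],
    [-0.9,-0.45,1,0,0],
    [0,0,1,0,0],
    [0,0,1,0,0],
    [0,0,0.8,0,0],
  ],
)

```text
time_s: 17.75
position: [0.4481, -0.3951, 0.052]
ee_rot: [0.504, 0.864, 0.0, -0.0]
force: [0.6, 0.5, 0.2]
gripper_width: 0.0418
grip_force: 105.8
```

Emit:
arm_command(
  motion=[
    [0,0,0.3,0,0],
    [0,0,0.4,0,0],
    [0,0,0.3,0,0],
    [0,0,0.3,0,0],
    [0,0,0.2,0,0],
    [0,0,0,0,0],
  ],
  force=25,
)

```text
time_s: 18.5
position: [0.4495, -0.3956, 0.0253]
ee_rot: [0.504, 0.864, 0.0, 0.001]
force: [-4.5, 6.8, 15.0]
gripper_width: 0.042
grip_force: 107.2
```

Run:
```python
from h import *
go(.4478,-.397,.025);tilt("pics/s7.png");print(readout.observe()["force"])
```

```text
t 18.5 pos [ 0.4495 -0.3956  0.0253] a 119.53 w 0.04201250939689126 units [-0.02 -0.11  0.01]
[247 186  14  21 227] [253.8 195.8] [ 0.4384 -0.3301  0.0533]
[201 189  11   9  85] [205.8 192.7] [ 0.4942 -0.4435  0.0498]
[-3.53912149  7.75354062 13.70035266]
```

Emit:
arm_command(
  motion=[
    [0,0,-0.05,0,1],
    [0,0,0,0,1],
    [0,0,0,0,1],
    [0,0,-0.6,0,1],
    [0,0,-1,0,1],
    [0,0,-1,0,1],
    [0,0,-1,0,0.55],
    [0.1,0.8,-0.4,-0.5,0.55],
    [0.1,1,0,-0.6,0.55],
    [0.1,1,0,0,0.55],
    [0.1,1,0,0,0.55],
    [0.1,0.7,0,0,0.55],
    [0,0,0,0,0.55],
  ],
  force=25,
)

```text
time_s: 20.18
position: [0.5196, -0.3379, 0.104]
ee_rot: [0.47, 0.883, 0.0, -0.0]
force: [-0.0, -0.3, 0.1]
gripper_width: 0.0471
grip_force: 0.0
```

Run:
```python
from h import *
go(.5225,-.342,.02)
c=capture("wrist");P=pts(c);hsv=cv2.cvtColor(c["color"],cv2.COLOR_RGB2HSV)
m=cv2.inRange(hsv,(0,90,60),(12,255,255))|cv2.inRange(hsv,(170,90,60),(180,255,255))
n,l,st,ce=cv2.connectedComponentsWithStats(m)
for i in range(1,n):
    if st[i,4]>150:
        q=P[(l==i)&(c["z_map"]>0)];print(st[i],ce[i],ray(c,*ce[i],.018),np.median(q,0),np.ptp(q,axis=0))
        t=q[q[:,2]>q[:,2].max()-.008];print("top",t.mean(0),t[:,2].max())
cv2.imwrite("pics/w3.png",c["color"][:,:,::-1]);np.savez("w3.npz",**c)
```

```text
t 20.175 pos [ 0.5196 -0.3379  0.104 ] a 123.98 w 0.04706701213229197 units [-0.25  0.01  4.2 ]
[ 262  207   39   46 1594] [280.82685069 229.72271016] [ 0.52500866 -0.34133288  0.018     ] [ 0.52326469 -0.33869837  0.02633351] [0.03862744 0.04133026 0.03329613]
top [ 0.52454382 -0.34083177  0.02771816] 0.032060040569631715
```

View pics/w3.png

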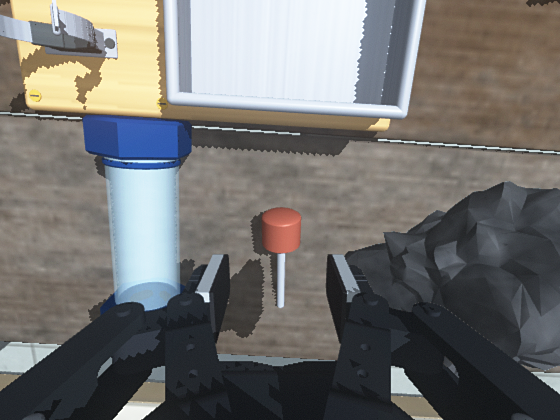

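The wrist view shows the stone head centred between the fingers at (281,230), the tube lying on the left and the rock to the right. I'll descend and grip the head.

Emit:
arm_command(
  motion=[
    [-0.24,0.08,0.7,0,0.55],
    [0,0,1,0,0.55],
    [0,0,1,0,0.55],
    [0,0,1,0,0.55],
    [0,0,0.5,0,0.55],
    [0,0,0,0,0],
    [0,0,0,0,0],
    [0,0,0,0,0],
    [0,0,0,0,0],
  ],
  force=40,
)

```text
time_s: 21.35
position: [0.5227, -0.3427, 0.0208]
ee_rot: [0.471, 0.882, -0.0, 0.0]
force: [-0.1, -1.3, -0.2]
gripper_width: 0.0265
grip_force: 39.3
```

Emit:
arm_command(
  motion=[
    [0,0,-0.6,0,0],
    [0,0,-1,0,0],
    [0,0,-1,0,0],
    [0,0,-1,0,0],
    [0.5,0.04,-0.9,0,0],
    [0.96,0.06,0,0,0],
    [0.96,0.06,0,0,0],
    [0.96,0.06,0,0,0],
    [0.96,0.06,0,0,0],
    [0.96,0.06,0,0,0],
    [0.96,0.06,0,0,0],
    [0.96,0.06,0,0,0],
    [0.96,0.06,0,0,0],
    [0.96,0.06,0,0,0],
    [0,0,0.8,0,0],
    [0,0,1,0,0],
    [0,0,0.9,0,0],
    [0,0,0.5,0,0],
    [0,0,0,0,0],
  ],
)

```text
time_s: 23.72
position: [0.4299, -0.184, 0.0455]
ee_rot: [0.471, 0.882, 0.0, -0.001]
force: [0.3, -0.5, -1.2]
gripper_width: 0.0266
grip_force: 39.4
```

Run:
```python
from h import *
go(.43,-.1847,.045);print(readout.observe()["force"],readout.observe()["grip_force"])
```

```text
t 23.725 pos [ 0.4299 -0.184   0.0455] a 123.85 w 0.026629748154065994 units [-0.03 -0.01  0.02]
[ 0.29382906 -0.48708529 -1.22516395] 39.389705657958984
```

Emit:
arm_command(
  motion=[
    [0,0,0,0,0.5],
    [0,0,0,0,0.5],
    [0,0,-0.6,0,0.5],
    [0,0,-1,0,0.5],
    [0,0,-1,0.5,0.6],
    [0,0,-1,0.6,1],
    [-0.7,-0.35,-0.5,0,1],
    [-1,-0.45,0,0,1],
    [-1,-0.45,0,0,1],
    [-1,-0.45,0,0,1],
    [-1,-0.45,0,0,1],
    [-1,-0.45,0,0,1],
    [-1,-0.45,0,0,1],
    [-1,-0.45,0,0,1],
    [-1,-0.45,0,0,1],
    [-1,-0.4,0,0,1],
    [0,0,0,0,1],
  ],
)

```text
time_s: 25.85
position: [0.4496, -0.398, 0.128]
ee_rot: [0.505, 0.863, -0.0, -0.0]
force: [-0.2, 0.3, -0.6]
gripper_width: 0.0852
grip_force: 0.0
```

Run:
```python
from h import *
c=capture("wrist");P=pts(c);hsv=cv2.cvtColor(c["color"],cv2.COLOR_RGB2HSV);m=cv2.inRange(hsv,(100,110,30),(125,255,255))
n,l,st,ce=cv2.connectedComponentsWithStats(m);T=[]
for i in range(1,n):
    if st[i,4]>300:
        q=P[(l==i)&(c["z_map"]>0)];t=q[q[:,2]>q[:,2].max()-.006];r=cv2.minAreaRect(t[:,:2].astype(np.float32));print(st[i],t.mean(0),r);T.append(np.array(r[0]))
if len(T)==2:
    d=T[0]-T[1];print(np.linalg.norm(d),np.degrees(np.arctan2(d[1],d[0])),(T[0]+T[1])/2);go(*((T[0]+T[1])/2),.0245)
c=capture("scene");r=cv2.cvtColor(c["color"],cv2.COLOR_RGB2HSV);m=cv2.inRange(r,(0,110,80),(10,255,255));m[:190]=0;m[250:]=0;m[:,:255]=0;m[:,320:]=0
print("red in tray px",m.sum()//255,np.median(pts(c)[m>0],0))
```

```text
[ 237   99   85   38 3019] [ 0.41553044 -0.33593767  0.05561713] ((0.41541558504104614, -0.3362640142440796), (0.02083645761013031, 0.021632269024848938), 29.448043823242188)
[246 138  66   8 377] [ 0.42303141 -0.34906029  0.04849839] ((0.42303746938705444, -0.3490198254585266), (0.02905510738492012, 0.003915846813470125), 29.71195411682129)
[ 243  259   73   59 2768] [ 0.47715494 -0.444237    0.05569862] ((0.47771328687667847, -0.4447686970233917), (0.018199417740106583, 0.02594417706131935), 30.231945037841797)
red in tray px 74 [ 0.4423737  -0.18080446  0.04167135]
```

The stone is in the tray (red pixels inside it), and the tube lies level on the bench. I'll regrasp the tube.

Emit:
arm_command(
  motion=[
    [0.33,0.05,0.6,-0.12,1],
    [0,0,1,0,1],
    [0,0,1,0,1],
    [0,0,1,0,1],
    [0,0,1,0,1],
    [0,0,0.58,0,1],
    [0,0,0,0,0],
    [0,0,0,0,0],
    [0,0,0,0,0],
    [0,0,0,0,0],
    [0,0,-0.5,0,0],
    [0,0,-1,0,0],
    [0,0,-1,0,0],
    [0,0,-1,0,0],
    [0,0,-1,0,0],
    [0,0,-1,0,0],
    [0,0,0,0,0],
  ],
  force=90,
)

```text
time_s: 28.08
position: [0.4484, -0.3904, 0.1368]
ee_rot: [0.501, 0.866, -0.0, 0.002]
force: [-0.3, 0.3, -1.6]
gripper_width: 0.0412
grip_force: 91.6
```

Run:
```python
from h import *
go(.3363,-.2788,.125);tilt("pics/s8.png")
```

```text
t 28.075 pos [ 0.4484 -0.3904  0.1368] a 119.93 w 0.04119803644298678 units [ 7.63 -2.08  0.56]
[199 148  13  22 221] [204.7 158. ] [ 0.502  -0.4333  0.1495]
[248 150  14  23 238] [255.3 160.7] [ 0.4373 -0.3251  0.1473]
```

Level. I'll carry the tube above the clips.

Emit:
arm_command(
  motion=[
    [0.6,-0.16,0,0,0],
    [0.88,-0.24,0,0,0],
    [0.88,-0.24,0,0,0],
    [0.88,-0.24,0,0,0],
    [0.88,-0.24,0,0,0],
    [0.88,-0.24,0,0,0],
    [0.88,-0.24,0,0,0],
    [0.88,-0.24,0,0,0],
    [0.87,-0.24,0.3,0,0],
    [0,0,0.2,0,0],
    [0,0,0,0,0],
  ],
)

```text
time_s: 29.5
position: [0.3352, -0.2782, 0.1242]
ee_rot: [0.501, 0.866, 0.0, -0.0]
force: [0.2, -0.6, -0.5]
gripper_width: 0.0414
grip_force: 91.6
```

Run:
```python
from h import *
go(.3363,-.2788,.047)
c=capture("wrist");cv2.imwrite("pics/w4.png",c["color"][:,:,::-1]);np.savez("w4.npz",**c)
d=dict(np.load("top0.npz"));P=pts(d);Z=P[:,:,2]
m=((Z>.055)&(Z<.085)).astype(np.uint8);m[:265]=0;m[312:]=0;m[:,:295]=0;m[:,352:]=0
n,l,st,ce=cv2.connectedComponentsWithStats(m)
for i in range(1,n):
    if st[i,4]>3:q=P[l==i];print("clip",st[i],q.mean(0),q.min(0),q.max(0))
```

```text
t 29.5 pos [ 0.3352 -0.2782  0.1242] a 119.93 w 0.04143619234609226 units [-0.06  0.04  3.86]
clip [295 265   7   5  13] [ 0.38078704 -0.22423268  0.05708318] [ 0.37497512 -0.23185695  0.05561791] [ 0.38365535 -0.21854967  0.05922926]
clip [329 267   7   6  24] [ 0.3726548  -0.29748453  0.07354137] [ 0.36773619 -0.30481159  0.0563126 ] [ 0.37842456 -0.29272794  0.08318258]
clip [303 283   7   6  25] [ 0.33935353 -0.24063243  0.07511208] [ 0.33407236 -0.24790833  0.06906722] [ 0.34505499 -0.23451498  0.08218562]
clip [339 284   8   7  28] [ 0.33569776 -0.31933299  0.07412727] [ 0.32955785 -0.32589928  0.05931743] [ 0.34181805 -0.3126018   0.08219392]
clip [313 300   7   7  27] [ 0.30243061 -0.26246322  0.07330837] [ 0.29634966 -0.26812412  0.05964379] [ 0.30832808 -0.25573702  0.08165653]
```

View pics/w4.png

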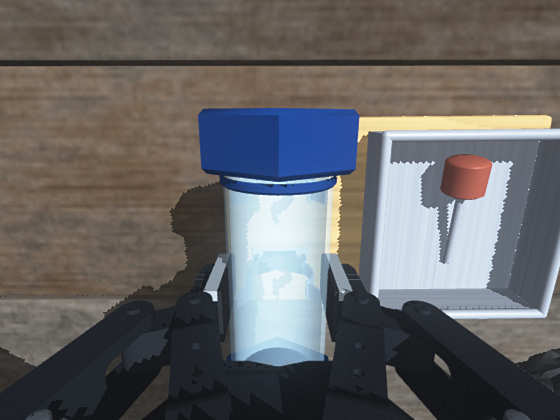

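The wrist view shows the stone in the tray at (465,195) and the tube held level over the clips. I'll press it down.

Emit:
arm_command(
  motion=[
    [-0.1,0.05,0.8,0,0],
    [0,0,1,0,0],
    [0,0,0.6,0,0],
    [0,0,0.4,0,0],
    [0,0,0.4,0,0],
    [0,0,0.3,0,0],
    [0,0,0.3,0,0],
    [0,0,0.15,0,0],
    [0,0,0,0,0],
  ],
)

```text
time_s: 30.68
position: [0.3375, -0.2796, 0.049]
ee_rot: [0.5, 0.866, -0.001, -0.0]
force: [-19.0, 15.6, 59.8]
gripper_width: 0.0419
grip_force: 99.1
```

Run:
```python
from h import *
go(.337,-.2795,.047);print(readout.observe()["force"]);tilt("pics/s9.png")
```

```text
t 30.675 pos [ 0.3375 -0.2796  0.049 ] a 119.97 w 0.04186682045290761 units [ 0.01 -0.02  0.1 ]
[-18.96842315  15.61191674  59.76414549]
[262 178  11  19 180] [266.8 187.4] [ 0.3904 -0.3235  0.0636]
[310 181   9  20 142] [314.3 189.6] [ 0.3282 -0.2146  0.065 ]
```

Emit:
arm_command(
  motion=[
    [0,0,-0.1,0,0.75],
    [0,0,0,0,0.75],
    [0,0,0,0,0.75],
    [0,0,-0.4,0,0.75],
    [0,0,-1,0,0.75],
    [0,0,-1,0,0.75],
    [0,0,-1,0,0.75],
    [0,0,-1,0,0.75],
    [0,0,0,0,0.75],
  ],
)

```text
time_s: 31.85
position: [0.3381, -0.2801, 0.1372]
ee_rot: [0.501, 0.866, -0.0, 0.001]
force: [0.9, -0.6, -0.4]
gripper_width: 0.0643
grip_force: 0.0
```

Run:
```python
from h import *
go(.337,-.2795,.047);tilt("pics/s10.png")
for cam in("wrist","top"):
    c=capture(cam);P=pts(c);hsv=cv2.cvtColor(c["color"],cv2.COLOR_RGB2HSV);m=cv2.inRange(hsv,(100,110,30),(125,255,255))
    if cam=="top":m[:,:280]=0;m[:,360:]=0;m[:250]=0
    n,l,st,ce=cv2.connectedComponentsWithStats(m)
    for i in range(1,n):
        if st[i,4]>60:
            q=P[(l==i)&(c["z_map"]>0)];zt=np.percentile(q[:,2],95);t=q[q[:,2]>zt-.005];print(cam,st[i],t.mean(0),zt)
```

```text
t 31.85 pos [ 0.3381 -0.2801  0.1372] a 119.93 w 0.06429595849383136 units [ 0.07 -0.03  4.51]
[262 179  11  18 171] [266.8 187.5] [ 0.3907 -0.3231  0.0626]
[310 181   9  20 143] [314.3 189.7] [ 0.3274 -0.2153  0.065 ]
wrist [ 232  112   90   40 3357] [ 0.30556758 -0.2250025   0.0787219 ] 0.08084903944906148
wrist [243 152  69   9 395] [ 0.31324432 -0.23807148  0.07182219] 0.0736373675661793
wrist [ 240  286   77   54 2913] [ 0.3682314  -0.33218855  0.07843838] 0.08054859442956962
top [288 290  15  20 155] [ 0.30471681 -0.2223858   0.08207194] 0.0845945205267622
```

View pics/s10.png

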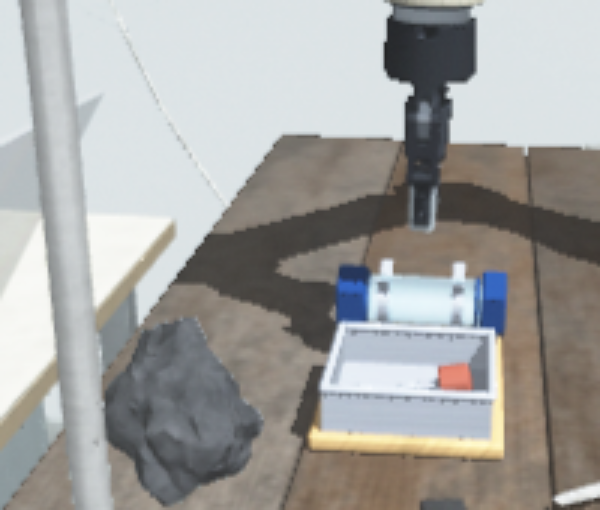

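The picture shows the tube level between the clips, with prong tops at (387,265) and (459,268), and the stone head in the tray at (455,376). The hex tops measure 78.6 mm high, which puts the axis about 50–51 mm up at the seat, so it is home. The gripper is clear, so I'm handing in.

```bash
python3 -c "
from station import order;print(order.job_done())"
```

```text
the job is handed in; nothing more can be done
None
```

I handed the job in at about 32 s with the stone in the tray and the empty tube seated in the clips, but the stone did not drop straight in: a knock threw it over the rim onto the bench, so I set the tube down, placed the stone in the tray by gripper, then clipped the tube; I also viewed 13 pictures, over the limit of 10.

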